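# Square the pages and hold the binding comb open

### The job

Get the comb binder ready for loading: wind the red crank of the handwheel clockwise until the orange guide has pushed the yellow page block snug and square against the aluminium fence. Then pull the green handle towards the robot until its yellow pointer stands at the red clip on the scale, and keep it there: it springs back, so the job finishes while the gripper is still holding the handle at the mark. Move the guide only with the crank, and leave the other things on the desk and machine where they are.

Things in the scene. Friction and masses are not known exactly. Their poses are not given: they have to be found in the camera images.
- machine: Comb binder, fixed: white case 260 (x) x 500 (y) x 55 mm high. Origin: centre of its underside; deck at 55 mm. Its -x side (blue stripe) faces the robot, +y is the green handle's end. On the deck: handwheel at x -20, y -175; page block between the orange guide and an aluminium fence (inner face at y = +150, 24 mm high); comb and steel rake on the -x side; white scale with red clip at the +y end.
- wheel_centre (a point): On the handwheel's upright axis (black disc, 110 mm diameter, top 86 mm above the desk), at mid-height of the crank knob. Clockwise seen from above drives the guide to the fence, 10 mm per radian; it stays where left. 0.8 to 1.3 turns are needed from the start. Force at the knob 1 to 3 N until the pages are tight, then rises steeply; winding 2 mm too far does no harm.
- crank: Red upright crank knob on the handwheel: cylinder 20 mm diameter, 40 mm tall (88 to 128 mm above the desk), 43 mm from the wheel's axis. Origin: centre of the knob. It spins freely on its own pin, so, pinched from above, it can be led round the circle with the gripper's orientation unchanged.
- guide: Orange side guide, plate 100 (machine x) x 12 x 28 mm high, sliding along machine y, driven by the handwheel. Origin: lower middle of the face that presses on the pages, at deck level, machine x = +50 mm. With the pages snug this face is at machine y = +2 mm (150 less the pages' 148).
- pages_centre (a point): Centre (half-way up) of the loose yellow-covered page block on the deck, 105 (x) x 148 (y) x 22 mm, about 0.3 kg. At the start it lies 8 to 18 mm short of the fence and a little askew. Axes: parallel to the machine's when square. Snug against the fence its centre is at machine y = +76 mm.
- opener: Comb opener: steel slide with a green cross handle, round bar 14 mm diameter, 56 mm long along machine y, on two legs. Origin: bar centre, 100 mm above the desk; at rest at machine x +20, y +203. Slides only along machine -x, up to 65 mm; a spring pulls back with 4.5 N at rest plus 0.9 N per 10 mm. Free space before and behind the bar for fingers, down to 15 mm above the deck.
- pointer (a point): Tip of the small yellow pointer, 3 mm wide, carried by the opener beside the scale; it moves with the green handle: always 70 mm on the -x side of the bar's centre.
- mark: Red clip on the white scale, the setting mark, fixed for the run: tip 4 mm wide, its centre line at the origin, at deck level. Axes parallel to the machine's. It stands 30 to 52 mm on the -x side of the pointer's rest position: that is the pull needed. Pointer at the mark: same machine x.
- tin: bystander: small brass tin, 44 mm diameter, 28 mm high, standing on the machine's deck behind the handwheel; origin: centre of its underside.
- mouse: bystander: blue computer mouse, 100 x 58 x 32 mm; origin: centre of its underside.
- pencup: bystander: black open cup, 76 mm diameter, 95 mm high; origin: centre of its underside.
- tub: bystander: white lidded jar, 72 mm diameter, 85 mm high; origin: centre of its underside.
- stapler: bystander: black and grey stapler, 140 x 36 x 40 mm; origin: centre of its underside.
- tape: bystander: tape dispenser, 130 x 55 x 80 mm; origin: centre of its underside.
- spare_pages: bystander: green-covered page block, 105 x 148 x 22 mm, lying beside the machine; origin: centre of its underside.
Things that resemble listed ones, but are neither listed nor needed, are in the scene too. What is shaped like the part that bears pages_centre but blue or purple is not meant.

How it is judged:
By the outcome, as a careful person would: the job done as asked, in the order asked, and still so for the second after the job is handed in, while the arm keeps its last pose, push and grip.
It also fails if it takes over 54 s, if anything falls off the work surface, if the arm or the gripper's body presses on something with over 40 N, if the wrist force passes 120 N, or if a joint passes its speed limit or range.

### The arm

A 6-joint arm with a two-finger parallel gripper is mounted at the origin on the work surface. World frame = base frame: x ahead of the robot, y to its left, z up, the work surface at z = 0. Lengths are in m, angles in rad, forces in N, time in s.
With the tool pointing down it reaches from about 0.4 to 0.925 m from the base axis. Payload 3.4 kg.
Tool frame: the origin (TCP) lies between the finger pads; the fingertips stand 14 mm ahead of it and the grasp point (between the pads) lies 5 mm behind it; z points along the fingers, y is the direction in which the jaws open and shut (so a half turn about z gives the same grasp; the last joint's range is limited). The gripper opens to 85 mm and grips with 20 to 120 N. Pads are 22 mm wide; open, the fingers measure 114 mm over their backs; the gripper's body (76 mm by 85 mm) begins 54 mm behind the grasp point. The pads swing forward as they close: fully open they stand 13 mm farther back than shut.
Start: joints at [1.048, 0.307, 1.506, -0, 1.328, -0.073], TCP at [0.25, 0.518, 0.245] pointing down, gripper open.
Joint ranges: [-3.12, 3.12], [-1.05, 2.28], [0.14, 2.33], [-1.42, 4.57], [0.1, 2.73], [-2.68, 2.68]. Speed limits (rad/s): [2.57, 2.57, 3.14, 3.14, 3.14, 3.14].

### API

Orientations are given as a unit quaternion [x, y, z, w].
In Python, from cell import get_obs, optics, bot gives the robot as it stands. The module is installed in compiled form; this text tells all that it offers.
- The arm moves only by the shell command python3 -m jog 'ROWS' [FORCE]. ROWS is JSON, a list of rows, each a list of 7 numbers: the shift along the world's x, y, z in cm, then the turn, a rotation vector about the world's x, y, z in rad, then the opening, from 0 (shut) to 1 (fully open). In form: [[dx, dy, dz, wx, wy, wz, gripper], ...]. A call has 1 to 8 rows; each row shifts and turns the pose as measured when the row begins; what a row does not reach is not made up. A row lasts 1/10 s, in which the tool goes at most 50 mm and 8.59 degrees, less where a joint would pass 70% of its speed; a pose out of reach is approached as far as the arm can. A call is refused whole if a number of a shift passes 5 or a number of a turn 0.15, either way. A call with a gripper value outside its range is refused whole. The fingers move at their own pace and stop on an object; FORCE is the grip in N (left out, the last holds). Time passes only in rows, so rows that do not move let the fingers close. It gives the time, the measured TCP pose, the force and the opening at its end, in the units of the state.
- get_obs(): the state, without advancing time (a new reading comes with each control period).
- optics.get_image(name): name is "scene" or "top"; returns (picture, depth): 480x640x3 uint8, red, green, blue; 480x640 float32, m along the optical axis (not along the pixel's ray), 0 where there is no reading.
- optics.get_calibration(name): a dict with "fx", "fy", "cx", "cy" (pixels), "R" (3x3) and "t" (3): a world point X has camera coordinates R X + t. Camera axes: x right, y down, z forward; pixel columns grow to the right and rows downward; lengths in m; the calibration is good to about 2 mm. A picture is of the moment at which its call begins. get_calibration takes no time and is no camera call.
- bot.finish_job(): hands the job in, once; it reports no verdict.
The state is a dict: "time_s": time; "joint_pos": joint angles; "joint_vel": joint speeds; "effort": joint torques, N m; "tcp_pos": TCP position; "ee_rot": TCP orientation; "ft_force": force on the tool from outside, world axes, zero at the start; "ft_torque": the same for the moment, N m; "finger_gap": opening from 0.0 (shut) to 1.0 (fully open).
Only numpy, scipy, OpenCV 4.12 (cv2) and the standard library are available. Lean on these libraries where they do the work, as an engineer would, in place of code of your own. Each camera call takes 0.05 s, during which the arm holds its last target.

## Working session

There is one attempt and no reset: what is moved stays moved. The work goes in short steps, Python scripts to look and compute and a shell command to move; the robot and the scene stay as the last step left them, time stands still between calls to the robot, and variables do not carry over. Pictures are saved under pics/ and viewed, and the job is handed in when it is done.

```bash
mkdir -p pics; python3 - <<'E'
from cell import get_obs, optics, bot
import cv2,numpy as np
for n in("scene","top"):
    p,d=optics.get_image(n); cv2.imwrite(f"pics/{n}0.png",p[:,:,::-1]); np.save(f"pics/{n}0d.npy",d)
    c=optics.get_calibration(n); print(n,c)
o=get_obs(); print({k:np.round(v,3) for k,v in o.items()})
E
```

```text
scene {'fx': 457.1670894446065, 'fy': 457.1670894446065, 'cx': 313.21465198966695, 'cy': 237.81301206054545, 'R': array([[-0.13669008,  0.99045422,  0.01778371],
       [ 0.64089283,  0.1021084 , -0.76080895],
       [-0.7553623 , -0.09259759, -0.64873221]]), 't': array([ 0.06972253, -0.29886896,  1.51428148])}
top {'fx': 515.9924299025412, 'fy': 515.9924299025412, 'cx': 316.5977866470098, 'cy': 242.09521161146526, 'R': array([[ 0.0106209 , -0.99994142, -0.00208795],
       [-0.97739603, -0.00994047, -0.21118283],
       [ 0.2111497 ,  0.00428371, -0.97744435]]), 't': array([0.02285074, 0.57827333, 1.37451187])}
{'time_s': np.float64(0.1), 'joint_pos': array([ 1.047,  0.307,  1.508,  0.   ,  1.328, -0.073]), 'joint_vel': array([-0.   , -0.001, -0.003, -0.   ,  0.   , -0.002]), 'effort': array([-1.0000e-03, -4.5853e+01, -2.5261e+01, -0.0000e+00,  6.0000e-03,
       -0.0000e+00]), 'tcp_pos': array([0.25 , 0.517, 0.244]), 'ee_rot': array([ 0.223,  0.975, -0.001, -0.   ]), 'ft_force': array([0.661, 0.409, 0.614]), 'ft_torque': array([-0.056, -0.012,  0.034]), 'finger_gap': np.float64(0.997)}
```

View pics/scene0.png

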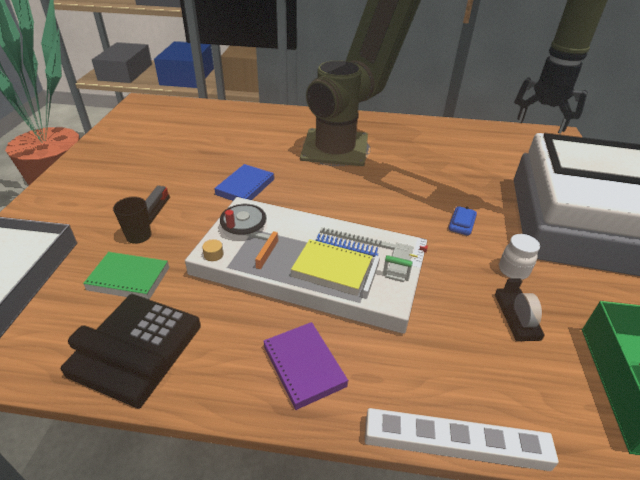

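View pics/top0.png

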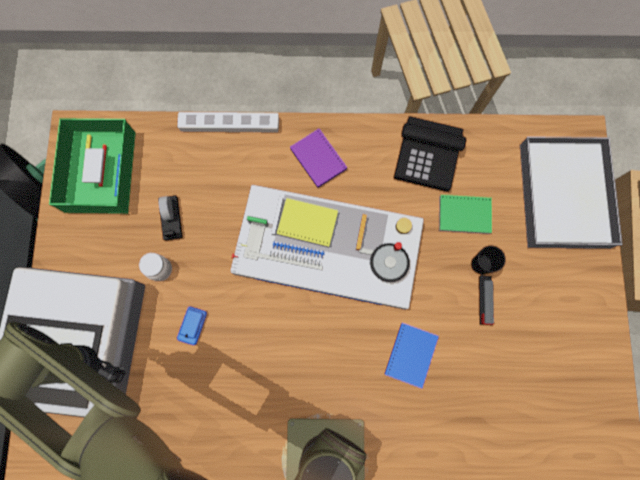

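The scene view shows the binder centre-frame: red crank (229,216), orange guide (267,250), yellow pages (333,265), green handle (398,261) and a red item at (423,247). In the top view the wheel is at (390,262), the crank at (398,246) and the green bar at (257,221). Next I'll enlarge both.

```bash
python3 - <<'E'
import cv2
a=cv2.imread("pics/scene0.png")[190:330,180:440];cv2.imwrite("pics/scz.png",cv2.resize(a,None,fx=3,fy=3,interpolation=cv2.INTER_CUBIC))
a=cv2.imread("pics/top0.png")[175:315,220:440];cv2.imwrite("pics/tpz.png",cv2.resize(a,None,fx=3.6,fy=3.6,interpolation=cv2.INTER_CUBIC))
a=cv2.imread("pics/scene0.png")[230:300,370:440];b=cv2.imread("pics/top0.png")[205:275,220:290]
import numpy as np
cv2.imwrite("pics/clip.png",np.hstack([cv2.resize(x,(400,400),interpolation=cv2.INTER_NEAREST) for x in(a,b)]))
E
```

```text
(no output)
```

View pics/scz.png

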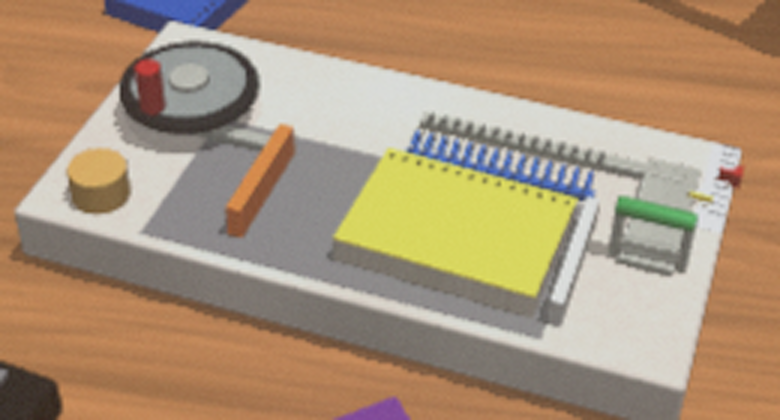

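View pics/tpz.png

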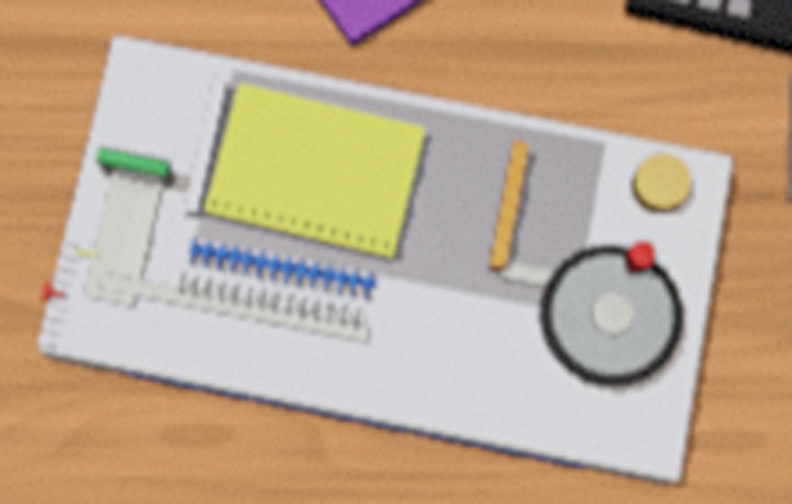

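View pics/clip.png

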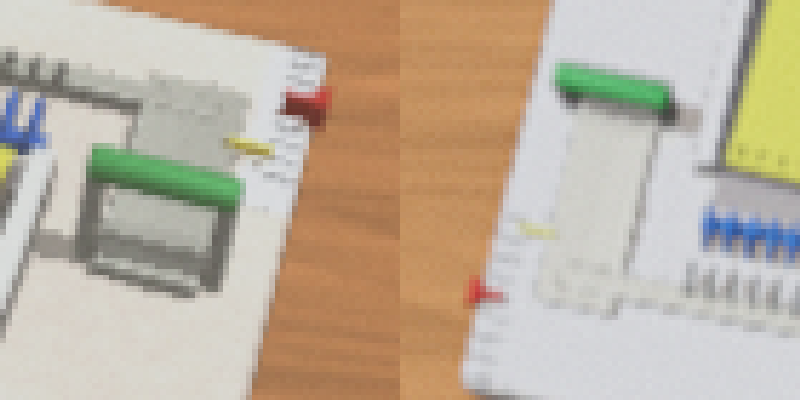

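Candidates: the page block is yellow at scene (333,265). Purple (305,363), blue (245,182) and green (127,273) are the wrong colours. The crank is the only red upright knob, top (398,246). The mark is the only red item on the scale, top about (235,256), which the crop confirms. Next I'll measure.

```bash
cat > h.py <<'E'
import cv2,numpy as np
from cell import get_obs, optics
CAL={n:optics.get_calibration(n) for n in("scene","top")}
def ray(n,uv):
    c=CAL[n];d=np.array([(uv[0]-c['cx'])/c['fx'],(uv[1]-c['cy'])/c['fy'],1.])
    return -c['R'].T@c['t'], c['R'].T@d
def onz(n,uv,z):
    o,d=ray(n,uv); return o+d*(z-o[2])/d[2]
def two(a,b):
    (o1,d1),(o2,d2)=ray("scene",a),ray("top",b)
    s=np.linalg.lstsq(np.c_[d1,-d2],o2-o1,rcond=None)[0]
    p,q=o1+s[0]*d1,o2+s[1]*d2
    return (p+q)/2,np.linalg.norm(p-q)
def proj(n,X):
    c=CAL[n];p=c['R']@np.asarray(X)+c['t'];return np.array([c['fx']*p[0]/p[2]+c['cx'],c['fy']*p[1]/p[2]+c['cy']])
def mask(im,name):  # im BGR
    h=cv2.cvtColor(im,cv2.COLOR_BGR2HSV);H,S,V=cv2.split(h)
    r={'red':((H<7)|(H>172))&(S>150)&(V>80),'green':(H>50)&(H<75)&(S>110)&(V>60),'orange':(H>8)&(H<20)&(S>150)&(V>130),
       'yellow':(H>24)&(H<36)&(S>110)&(V>120)}[name]
    return r.astype(np.uint8)
def blobs(im,name,box,mina=4):
    m=mask(im,name);k=np.zeros_like(m);x0,y0,x1,y1=box;k[y0:y1,x0:x1]=1;m*=k
    n,l,s,c=cv2.connectedComponentsWithStats(m)
    return [(s[i,4],tuple(s[i,:4]),np.round(c[i],2),(l==i).astype(np.uint8)) for i in range(1,n) if s[i,4]>=mina]
BOX={"scene":(180,190,440,330),"top":(220,175,440,315)}
E
python3 - <<'E'
from h import *
for n in("scene","top"):
    im=cv2.imread(f"pics/{n}0.png")
    for k in('red','green','orange','yellow'):
        for b in blobs(im,k,BOX[n],4): print(n,k,b[0],b[1],b[2])
im=cv2.imread("pics/top0.png")
# deck corners top view: hand lines refined by rough corners
z=[(113,37),(733,157),(682,483),(40,352)]
P=[onz("top",(220+(a+.5)/3.6-.5,175+(b+.5)/3.6-.5),.055) for a,b in z]
for p in P: print(np.round(p,4))
print([np.linalg.norm(P[i]-P[i-1]) for i in range(4)])
h=cv2.cvtColor(im,cv2.COLOR_BGR2HSV);m=((h[:,:,1]<70)).astype(np.uint8);k=np.zeros_like(m);k[175:320,220:440]=1;m*=k
cs=cv2.findContours(m,cv2.RETR_EXTERNAL,cv2.CHAIN_APPROX_NONE)[0];c=max(cs,key=cv2.contourArea)
r=cv2.minAreaRect(c);print(r);bp=cv2.boxPoints(r)
P=[onz("top",p,.055) for p in bp];print(np.round(P,4));print([np.linalg.norm(P[i]-P[i-1]) for i in range(4)])
E
```

```text
scene red 33 (np.int32(225), np.int32(210), np.int32(8), np.int32(6)) [228.42 212.42]
scene red 11 (np.int32(421), np.int32(246), np.int32(7), np.int32(3)) [424.73 247.18]
scene green 42 (np.int32(387), np.int32(257), np.int32(24), np.int32(7)) [399.17 259.74]
scene orange 152 (np.int32(256), np.int32(232), np.int32(21), np.int32(30)) [265.84 246.58]
scene orange 7 (np.int32(256), np.int32(264), np.int32(5), np.int32(4)) [258.43 265.71]
scene yellow 2351 (np.int32(292), np.int32(240), np.int32(80), np.int32(49)) [332.58 263.51]
top red 40 (np.int32(394), np.int32(243), np.int32(7), np.int32(7)) [397.18 246.08]
top red 7 (np.int32(232), np.int32(254), np.int32(2), np.int32(4)) [232.43 255.29]
top green 59 (np.int32(248), np.int32(217), np.int32(19), np.int32(7)) [256.73 219.8 ]
top orange 4 (np.int32(363), np.int32(215), np.int32(3), np.int32(2)) [364.  215.5]
top orange 9 (np.int32(362), np.int32(218), np.int32(3), np.int32(5)) [363.22 220.33]
top orange 7 (np.int32(361), np.int32(224), np.int32(3), np.int32(5)) [362.14 226.  ]
top orange 5 (np.int32(360), np.int32(230), np.int32(3), np.int32(3)) [361.4 230.6]
top orange 6 (np.int32(359), np.int32(235), np.int32(3), np.int32(4)) [360.   236.17]
top yellow 1916 (np.int32(277), np.int32(199), np.int32(60), np.int32(47)) [307.1  222.01]
[0.7452 0.2186 0.055 ]
[ 0.6514 -0.2715  0.055 ]
[ 0.3964 -0.2246  0.055 ]
[0.4914 0.2652 0.055 ]
[np.float64(0.25810493635170395), np.float64(0.49905147858310905), np.float64(0.25929899866219824), np.float64(0.49890463930215834)]
((327.5997314453125, 246.4949951171875), (182.77691650390625, 93.6836166381836), 11.173837661743164)
[[ 0.4848  0.2701  0.055 ]
 [ 0.7514  0.2303  0.055 ]
 [ 0.6515 -0.2802  0.055 ]
 [ 0.3927 -0.2221  0.055 ]]
[np.float64(0.5006780473575371), np.float64(0.2694979015627646), np.float64(0.5202677836798307), np.float64(0.2652505312027482)]
```

```bash
cat >> h.py <<'E'
C0=np.array([.5711,-.0031]);YAW=-.190
E_=np.array([[np.cos(YAW),-np.sin(YAW)],[np.sin(YAW),np.cos(YAW)]])
def w2m(X): return E_.T@(np.asarray(X)[:2]-C0)
def m2w(m,z=0): return np.r_[C0+E_@np.asarray(m),z]
E
python3 - <<'E'
from h import *
r=lambda x:np.round(np.asarray(x)*1000,1)
def zt(u,v):return (220+(u+.5)/3.6-.5,175+(v+.5)/3.6-.5)
def zs(u,v):return (180+(u+.5)/3-.5,190+(v+.5)/3-.5)
W=m2w((-.02,-.175),.108);B=m2w((.02,.203),.1);print("wheel",r(W),"bar",r(B))
def rep(n,s,t,z):
    out=[n]
    if s and t: p,e=two(s,t); out+=[r(p),'gap',r(e),'m',r(w2m(p))]
    if t: p=onz("top",t,z);out+=['top',r(w2m(p))]
    if s: p=onz("scene",s,z);out+=['scn',r(w2m(p))]
    print(*out)
rep('knobtop',zs(148,65),zt(641,256),.128)
rep('hub',zs(189,77),zt(613,312),.090)
rep('bar',zs(656,210),zt(134,164),.104)
rep('ptr tip',zs(712,198),zt(78,252),.06)
rep('clip tip',zs(716,173),zt(65,295),.06)
rep('clip body',zs(731,174),zt(47,292),.06)
rep('guide -x end',zs(285,130),zt(499,267),.083)
rep('guide +x end',zs(237,210),zt(521,143),.083)
rep('page -x -y',zs(387,152),zt(396,258),.077)
rep('page -x +y',zs(578,203),zt(206,213),.077)
rep('page +x +y',zs(540,290),zt(237,86),.077)
rep('page +x -y',zs(335,240),zt(426,127),.077)
rep('tin top',zs(99,163),zt(662,182),.083)
for n in("scene","top"):
    print(n,'deck corners', [np.round(proj(n,m2w(q,.055)),1) for q in((.13,.25),(.13,-.25),(-.13,-.25),(-.13,.25))])
E
```

```text
wheel [ 518.4 -171.2  108. ] bar [629.1 192.5 100. ]
knobtop [ 556.  -186.6  128.6] gap 1.1 m [  19.8 -183.1] top [  19.7 -182.7] scn [  19.1 -184.1]
hub [ 520.2 -169.    92.4] gap 1.7 m [ -18.7 -172.5] top [ -17.9 -173.5] scn [ -21.6 -173.1]
bar [628.7 193.2 102.7] gap 1.7 m [ 19.5 203.6] top [ 19.3 202.5] scn [ 20.6 204.5]
ptr tip [568.  239.2  65.4] gap 3.0 m [-48.8 237.3] top [-47.7 236.8] scn [-55.5 238.7]
clip tip [534.7 246.1  61.9] gap 1.3 m [-82.8 237.9] top [-82.6 238.9] scn [-84.9 237.2]
clip body [536.4 258.3  64.1] gap 4.0 m [-83.5 250.2] top [-83.1 253. ] scn [-87.7 248.2]
guide -x end [556.5 -85.   79.2] gap 1.1 m [  1.1 -83.2] top [  0.5 -83.6] scn [  5.2 -80.7]
guide +x end [ 653.2 -101.1   82.7] gap 3.5 m [ 99.1 -80.8] top [ 99.7 -82.4] scn [ 99.1 -78.9]
page -x -y [563.7  -5.8  73.9] gap 2.9 m [-6.7 -4.1] top [-6.9 -5.5] scn [-3.6 -1.5]
page -x +y [597.9 140.4  73.5] gap 2.5 m [ -0.8 145.9] top [ -1.3 144.3] scn [  2.7 147.7]
page +x +y [697.4 118.1  81.7] gap 2.0 m [101.1 142.9] top [102.7 142.5] scn [ 96.4 143.1]
page +x -y [666.9 -28.1  77.2] gap 3.6 m [98.8 -6.4] top [99.4 -8.1] scn [98.2 -4.8]
tin top [ 622.8 -210.    85.8] gap 0.4 m [  89.9 -193.4] top [  90.7 -193.9] scn [  87.1 -195. ]
scene deck corners [array([407.5, 319.4]), array([182.7, 259.9]), array([235., 196.]), array([426.3, 238.2])]
top deck corners [array([251.3, 184.7]), array([423.8, 218.2]), array([408.9, 308.9]), array([230.1, 272.7])]
```

```bash
python3 -m jog '[[2.4,-4.2,0,0,0,-0.14,1],[2.4,-4.2,0,0,0,-0.14,1],[2.4,-4.2,0,0,0,-0.14,1],[2.4,-4.2,0,0,0,-0.14,1],[2.4,-4.2,0,0,0,-0.14,1],[2.4,-4.2,0,0,0,-0.14,1],[2.4,-4.2,0,0,0,-0.14,1],[2.4,-4.2,0,0,0,-0.14,1]]'
```

```text
time_s: 0.9
tcp_pos: [0.4417, 0.1747, 0.2412]
ee_rot: [0.718, 0.696, -0.001, -0.002]
ft_force: [0.6, 0.8, 0.3]
finger_gap: 0.998
```

```bash
python3 -m jog '[[1.5,-4.6,0,0,0,-0.08,0.7],[1.5,-4.6,0,0,0,-0.08,0.7],[1.5,-4.6,0,0,0,0,0.7],[1.5,-4.6,0,0,0,0,0.7],[1.5,-4.6,0,0,0,0,0.7],[1.5,-4.6,0,0,0,0,0.7],[1.5,-4.6,0,0,0,0,0.7],[1.3,-4.2,0,0,0,0,0.7]]'
```

```text
time_s: 1.7
tcp_pos: [0.5608, -0.2032, 0.2389]
ee_rot: [0.775, 0.632, -0.001, -0.003]
ft_force: [0.9, 1.0, 0.8]
finger_gap: 0.7
```

```bash
python3 -m jog '[[0,0,-1,0,0,0,0.7]]'; python3 -c "
from h import *
o=get_obs();p=o['tcp_pos'];print(p,np.array([.557,-.187])-p[:2]);q=o['ee_rot'];print(np.degrees(2*np.arctan2(q[1],q[0]))-90)"
```

```text
time_s: 1.8
tcp_pos: [0.5635, -0.2095, 0.2293]
ee_rot: [0.776, 0.63, -0.0, -0.0]
ft_force: [0.5, -0.1, -0.3]
finger_gap: 0.701
[ 0.5634581 -0.2095116  0.2293333] [-0.0064581  0.0225116]
-11.877775594793945
```

```bash
python3 -m jog '[[-0.6,2.2,-3,0,0,0,0.7],[0,0,-3,0,0,0,0.7],[0,0,-1.5,0,0,0,0.7],[0,0,0,0,0,0,0.7]]'
python3 - <<'E'
from h import *
o=get_obs();print(o['tcp_pos'],o['ft_force'])
ims=[]
for n in("scene","top"):
    p,d=optics.get_image(n);p=p[:,:,::-1];cv2.imwrite(f"pics/{n}1.png",p)
    c=(230,212) if n=="scene" else (395,250)
    ims.append(cv2.resize(p[c[1]-50:c[1]+50,c[0]-50:c[0]+50],(400,400),interpolation=cv2.INTER_CUBIC))
cv2.imwrite("pics/k1.png",np.hstack(ims))
E
```

```text
time_s: 2.2
tcp_pos: [0.5551, -0.1877, 0.1487]
ee_rot: [0.778, 0.628, -0.001, -0.003]
ft_force: [-0.8, 0.6, -0.3]
finger_gap: 0.702
[ 0.55510665 -0.18774868  0.148692  ] [-0.79740961  0.58258528 -0.30607143]
```

View pics/k1.png

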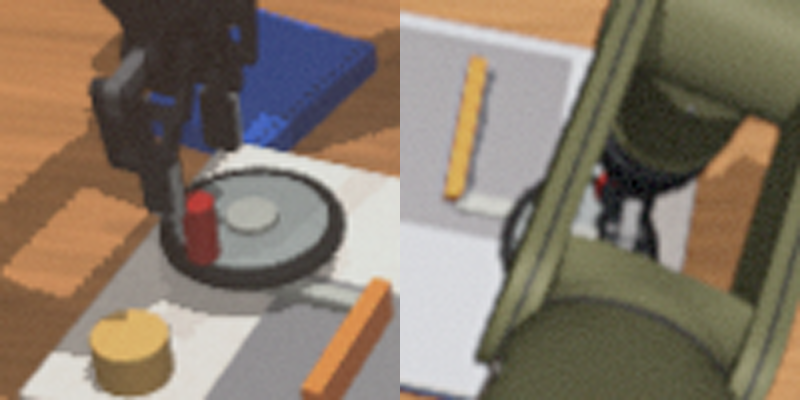

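The scene crop shows the open fingers straddling the knob from above (knob at crop (202,228), fingertips at (165,205) and (222,140)). The top view is mostly hidden by the arm. I'll descend and pinch.

```bash
python3 -m jog '[[0.1,0.1,-2,0,0,0,0.7],[0,0,-1.5,0,0,0,0.7],[0,0,0,0,0,0,0.15],[0,0,0,0,0,0,0.15],[0,0,0,0,0,0,0.15],[0,0,0,0,0,0,0.15],[0,0,0,0,0,0,0.15],[0,0,0,0,0,0,0.15]]' 60
python3 - <<'E'
from h import *
o=get_obs();print(o['tcp_pos'],o['ft_force'],w2m(o['tcp_pos']))
p,d=optics.get_image("scene");p=p[:,:,::-1]
cv2.imwrite("pics/k2.png",cv2.resize(p[160:270,180:290],(600,600),interpolation=cv2.INTER_CUBIC))
E
```

```text
time_s: 3.1
tcp_pos: [0.5587, -0.1871, 0.1218]
ee_rot: [0.778, 0.629, 0.0, 0.001]
ft_force: [0.5, 0.0, -5.8]
finger_gap: 0.208
[ 0.55870921 -0.18709059  0.12184586] [ 0.45229818  0.03092977 -5.83414426] [ 0.02258045 -0.18301965]
```

View pics/k2.png

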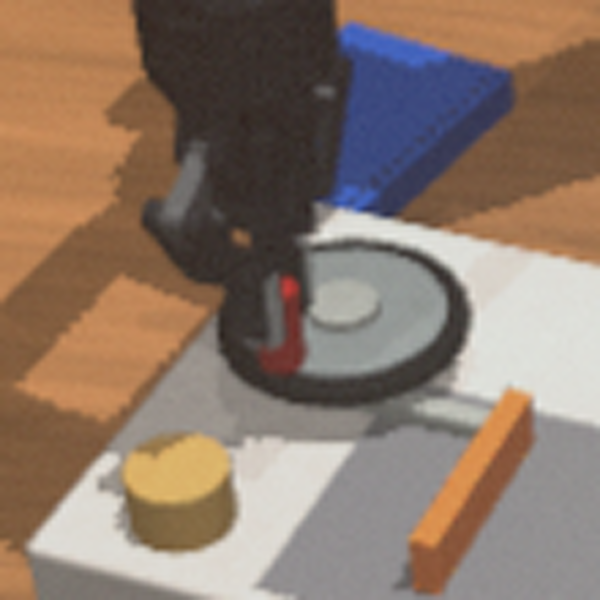

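Knob gripped (opening 0.208, about 18 mm). The TCP is 43.4 mm from the expected wheel axis, which agrees. Next I'll work out the arc steps.

```bash
cat > plan.py <<'E'
import sys
from h import *
step=float(sys.argv[1]);n=int(sys.argv[2]);gain=float(sys.argv[3]) if len(sys.argv)>3 else 1
W=m2w((-.02,-.175))[:2];o=get_obs();p=o['tcp_pos'][:2]
a=np.arctan2(*(p-W)[::-1]);am=np.degrees(a-YAW)
print('t',o['time_s'],'angle(machine) %.1f'%((am+180)%360-180),'r %.1f'%(1000*np.linalg.norm(p-W)),'z %.4f'%o['tcp_pos'][2],'F',np.round(o['ft_force'],1))
cur=p.copy()*100
for i in range(1,n+1):
    t=(W+.043*np.array([np.cos(a-np.radians(step)*i),np.sin(a-np.radians(step)*i)]))*100
    s=np.round(t-cur,1);cur=cur+s;print(s*gain)
E
python3 plan.py 15 4
```

```text
t 3.15 angle(machine) -10.6 r 43.3 z 0.1219 F [ 0.1 -0.8 -7.1]
[-0.6 -1. ]
[-0.8 -0.8]
[-0.9 -0.6]
[-1.1 -0.3]
```

```bash
python3 -m jog '[[-0.6,-1.0,0,0,0,0,0.15],[-0.8,-0.8,0,0,0,0,0.15],[-0.9,-0.6,0,0,0,0,0.15],[-1.1,-0.3,0,0,0,0,0.15]]' 60;  python3 plan.py 18 8
```

```text
time_s: 3.55
tcp_pos: [0.5243, -0.2144, 0.1218]
ee_rot: [0.777, 0.629, 0.002, 0.001]
ft_force: [1.9, 4.9, -5.1]
finger_gap: 0.209
t 3.55 angle(machine) -71.4 r 43.6 z 0.1218 F [ 1.9  4.9 -5.1]
[-1.4  0.1]
[-1.2  0.4]
[-1.1  0.9]
[-0.8  1.1]
[-0.3  1.2]
[-0.   1.4]
[0.4 1.3]
[0.8 1. ]
```

Tracks well, with no lag and a radius of 43.6 mm.

```bash
python3 -m jog '[[-1.4,0.1,0,0,0,0,0.15],[-1.2,0.4,0,0,0,0,0.15],[-1.1,0.9,0,0,0,0,0.15],[-0.8,1.1,0,0,0,0,0.15],[-0.3,1.2,0,0,0,0,0.15],[0,1.4,0,0,0,0,0.15],[0.4,1.3,0,0,0,0,0.15],[0.8,1.0,0,0,0,0,0.15]]' 60;  python3 plan.py 18 8
```

```text
time_s: 4.35
tcp_pos: [0.486, -0.1434, 0.1218]
ee_rot: [0.78, 0.625, 0.006, 0.007]
ft_force: [0.5, -3.9, -7.9]
finger_gap: 0.21
t 4.35 angle(machine) 150.3 r 42.7 z 0.1218 F [ 0.5 -3.9 -7.9]
[1.  0.9]
[1.2 0.5]
[1.4 0.1]
[ 1.3 -0.3]
[ 1.1 -0.7]
[ 0.9 -1. ]
[ 0.5 -1.3]
[ 0.1 -1.3]
```

```bash
python3 -m jog '[[1.0,0.9,0,0,0,0,0.15],[1.2,0.5,0,0,0,0,0.15],[1.4,0.1,0,0,0,0,0.15],[1.3,-0.3,0,0,0,0,0.15],[1.1,-0.7,0,0,0,0,0.15],[0.9,-1.0,0,0,0,0,0.15],[0.5,-1.3,0,0,0,0,0.15],[0.1,-1.3,0,0,0,0,0.15]]' 60;  python3 plan.py 15 8
python3 - <<'E'
from h import *
p,d=optics.get_image("scene");p=p[:,:,::-1];cv2.imwrite("pics/s3.png",p)
cv2.imwrite("pics/k3.png",cv2.resize(p[170:330,180:440],(780,480),interpolation=cv2.INTER_CUBIC))
p,d=optics.get_image("top");p=p[:,:,::-1];cv2.imwrite("pics/t3.png",p)
cv2.imwrite("pics/k3t.png",cv2.resize(p[175:315,220:440],(792,504),interpolation=cv2.INTER_CUBIC))
E
```

```text
time_s: 5.15
tcp_pos: [0.5615, -0.175, 0.1217]
ee_rot: [0.779, 0.627, 0.002, 0.003]
ft_force: [-6.2, 2.3, 1.3]
finger_gap: 0.208
t 5.15 angle(machine) 5.8 r 43.3 z 0.1217 F [-6.2  2.3  1.3]
[-0.3 -1.1]
[-0.5 -1. ]
[-0.8 -0.8]
[-0.9 -0.6]
[-1.1 -0.4]
[-1.1  0. ]
[-1.1  0.2]
[-1.   0.6]
```

View pics/k3.png

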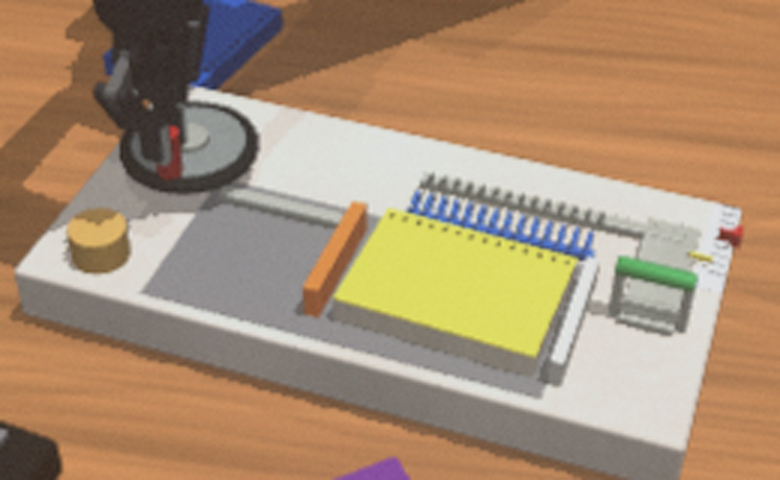

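View pics/k3t.png

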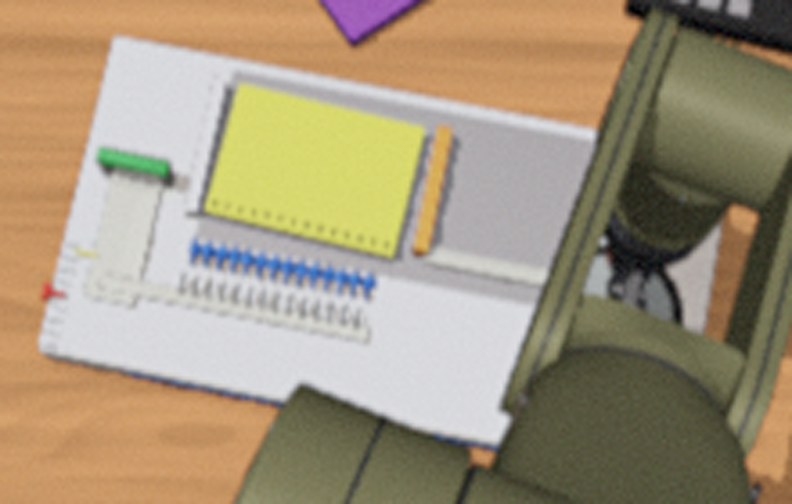

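The guide (scene crop (335,260), top crop (433,190)) has closed to within a few mm of the still-unmoved pages, with about 18 mm (1.8 rad) left. I'll continue with smaller steps and watch the force.

```bash
python3 -m jog '[[-0.3,-1.1,0,0,0,0,0.15],[-0.5,-1.0,0,0,0,0,0.15],[-0.8,-0.8,0,0,0,0,0.15],[-0.9,-0.6,0,0,0,0,0.15]]' 60;  python3 plan.py 8 6
```

```text
time_s: 5.65
tcp_pos: [0.5344, -0.2119, 0.1217]
ee_rot: [0.781, 0.625, 0.005, 0.001]
ft_force: [-1.2, 9.3, -1.0]
finger_gap: 0.206
t 5.65 angle(machine) -57.6 r 43.8 z 0.1217 F [-1.2  9.3 -1. ]
[-0.6 -0.1]
[-0.6 -0.1]
[-0.6 -0. ]
[-0.6  0. ]
[-0.6  0.2]
[-0.5  0.2]
```

```bash
python3 -m jog '[[-0.6,-0.1,0,0,0,0,0.15],[-0.6,-0.1,0,0,0,0,0.15],[-0.6,0,0,0,0,0,0.15]]' 60;  python3 plan.py 6 4
python3 - <<'E'
from h import *
p,d=optics.get_image("top");p=p[:,:,::-1];cv2.imwrite("pics/t4.png",p)
cv2.imwrite("pics/k4t.png",cv2.resize(p[185:265,260:360],(800,640),interpolation=cv2.INTER_CUBIC)[:600])
E
```

```text
time_s: 5.95
tcp_pos: [0.5167, -0.2148, 0.1218]
ee_rot: [0.782, 0.624, 0.007, 0.002]
ft_force: [3.2, 4.9, -5.6]
finger_gap: 0.209
t 5.95 angle(machine) -81.4 r 43.7 z 0.1218 F [ 3.2  4.9 -5.6]
[-0.4  0.1]
[-0.5  0.1]
[-0.4  0.1]
[-0.4  0.2]
```

View pics/k4t.png

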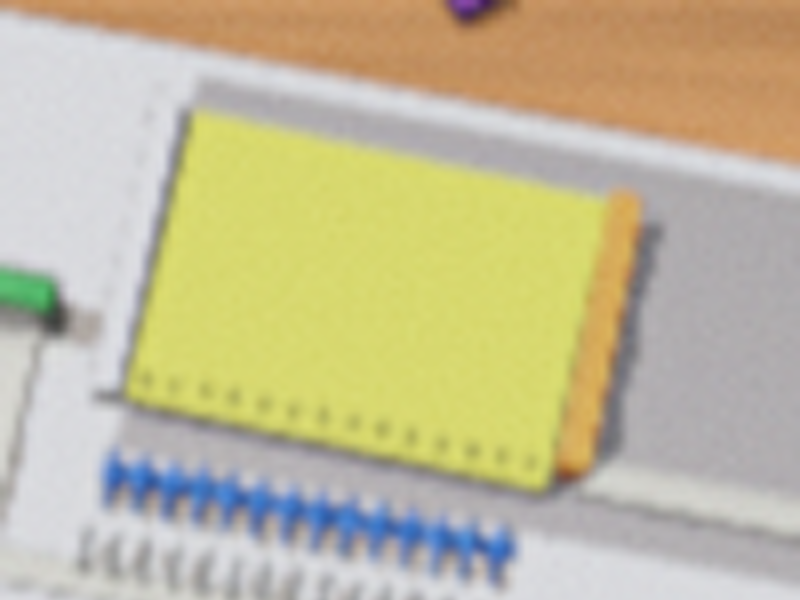

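The guide now bears on the pages, and a thin dark line remains at the fence (crop (155,260)). I'll take small steps and watch the tangential force (+x here).

```bash
python3 -m jog '[[-0.4,0.1,0,0,0,0,0.15],[-0.5,0.1,0,0,0,0,0.15]]' 60;  python3 -m jog '[[-0.3,0.1,0,0,0,0,0.15]]';python3 plan.py 6 3;
```

```text
time_s: 6.2
tcp_pos: [0.5077, -0.2135, 0.1218]
ee_rot: [0.782, 0.624, 0.008, 0.003]
ft_force: [3.6, 4.7, -7.2]
finger_gap: 0.204
time_s: 6.3
tcp_pos: [0.5049, -0.2126, 0.1218]
ee_rot: [0.782, 0.623, 0.008, 0.004]
ft_force: [3.0, 2.0, -7.8]
finger_gap: 0.208
t 6.3 angle(machine) -97.2 r 43.6 z 0.1218 F [ 3.   2.  -7.8]
[-0.4  0.2]
[-0.4  0.2]
[-0.4  0.3]
```

```bash
python3 -m jog '[[-0.3,0.1,0,0,0,0,0.15]]' ; python3 -m jog '[[-0.3,0.1,0,0,0,0,0.15]]';python3 plan.py 6 3
```

```text
time_s: 6.4
tcp_pos: [0.5021, -0.2115, 0.1218]
ee_rot: [0.782, 0.624, 0.008, 0.004]
ft_force: [3.8, 3.3, -7.8]
finger_gap: 0.206
time_s: 6.5
tcp_pos: [0.4994, -0.2104, 0.1218]
ee_rot: [0.782, 0.624, 0.009, 0.004]
ft_force: [4.1, 4.0, -7.5]
finger_gap: 0.209
t 6.5 angle(machine) -105.0 r 43.6 z 0.1218 F [ 4.1  4.  -7.5]
[-0.4  0.3]
[-0.3  0.2]
[-0.4  0.3]
```

```bash
python3 -m jog '[[-0.3,0.2,0,0,0,0,0.15]]' ; python3 -m jog '[[-0.3,0.2,0,0,0,0,0.15]]';python3 plan.py 6 3
cat > pg.py <<'E'
import sys
from h import *
tag=sys.argv[1]
p,d=optics.get_image("top");p=np.ascontiguousarray(p[:,:,::-1]);cv2.imwrite(f"pics/t{tag}.png",p)
cv2.imwrite(f"pics/k{tag}t.png",cv2.resize(p[185:260,260:360],(800,600),interpolation=cv2.INTER_CUBIC))
b=max(blobs(p,'yellow',BOX['top'],100),key=lambda b:b[0])
m=cv2.resize(b[3]*255,None,fx=4,fy=4,interpolation=cv2.INTER_CUBIC)
c=max(cv2.findContours((m>127).astype(np.uint8),cv2.RETR_EXTERNAL,cv2.CHAIN_APPROX_NONE)[0],key=cv2.contourArea)[:,0,:]
pts=np.array([w2m(onz("top",((u+.5)/4-.5,(v+.5)/4-.5),.077)) for u,v in c])*1000
ce=(pts.max(0)+pts.min(0))/2
for nm,s,ax in(('+y',1,1),('-y',-1,1),('+x',1,0),('-x',-1,0)):
    o=1-ax;sel=pts[(np.abs(pts[:,o]-ce[o])<(38 if ax==1 else 55))&(s*(pts[:,ax]-ce[ax])>30)]
    f=np.polyfit(sel[:,o],sel[:,ax],1);print(nm,'edge %.1f'%np.polyval(f,ce[o]),'slope deg %.2f'%np.degrees(np.arctan(f[0])))
E
python3 pg.py 5
```

```text
time_s: 6.6
tcp_pos: [0.4966, -0.2088, 0.1218]
ee_rot: [0.782, 0.624, 0.009, 0.005]
ft_force: [2.2, -0.2, -8.1]
finger_gap: 0.208
time_s: 6.7
tcp_pos: [0.4955, -0.2081, 0.122]
ee_rot: [0.782, 0.624, 0.01, 0.007]
ft_force: [10.4, -2.1, -16.6]
finger_gap: 0.211
t 6.7 angle(machine) -110.9 r 43.5 z 0.1220 F [ 10.4  -2.1 -16.6]
[-0.3  0.3]
[-0.4  0.3]
[-0.3  0.3]
+y edge 148.8 slope deg -0.10
-y edge 3.8 slope deg -0.73
+x edge 96.7 slope deg 0.23
-x edge -5.7 slope deg 0.10
```

View pics/k5t.png

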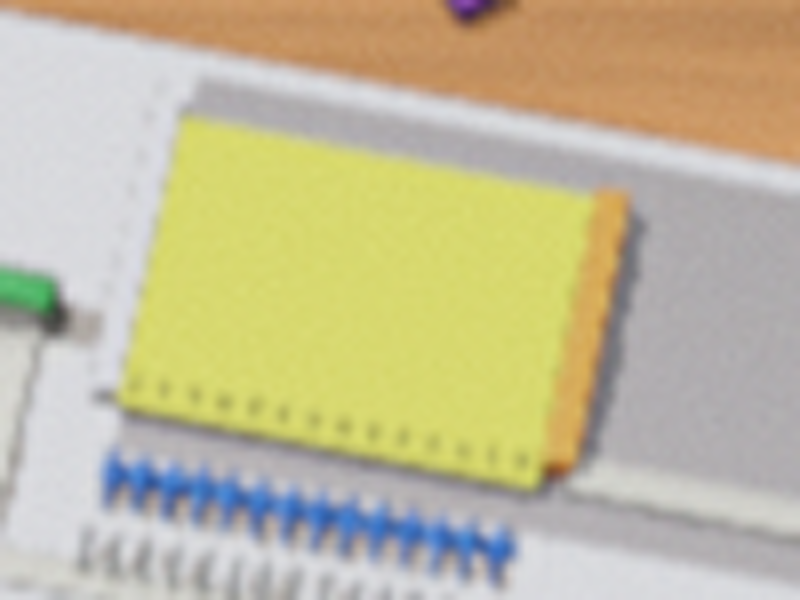

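The dark gap at the fence is gone, the orange plate is flush with the pages, and the page edges are within about 0.2° of square. The force jumped to 10 N. One more nudge to confirm it's tight.

```bash
python3 -m jog '[[-0.3,0.2,0,0,0,0,0.15]]';python3 plan.py 6 1; python3 -m jog '[[0,0,0,0,0,0,0.15]]'
```

```text
time_s: 6.85
tcp_pos: [0.4954, -0.208, 0.122]
ee_rot: [0.781, 0.624, 0.011, 0.011]
ft_force: [10.1, -2.8, -17.4]
finger_gap: 0.211
t 6.85 angle(machine) -111.1 r 43.5 z 0.1220 F [ 10.1  -2.8 -17.4]
[-0.3  0.3]
time_s: 6.95
tcp_pos: [0.4961, -0.2086, 0.1218]
ee_rot: [0.781, 0.624, 0.011, 0.012]
ft_force: [2.0, 3.6, -6.5]
finger_gap: 0.206
```

```bash
python3 -m jog '[[-0.3,0.2,0,0,0,0,0.15],[-0.2,0.1,0,0,0,0,0.6],[0,0,0,0,0,0,0.6],[0,0,0,0,0,0,0.6],[0,0,2,0,0,0,0.7],[0,0,4,0,0,0,0.7],[0,0,4,0,0,0,0.7]]'
python3 pg.py 6
python3 - <<'E'
from h import *
B=m2w((.02,.203));o=get_obs();print(np.round(B,4),np.round((B-o['tcp_pos'])*100,1),w2m(o['tcp_pos'])); q=o['ee_rot'];print(np.degrees(2*np.arctan2(q[1],q[0]))-90)
p,d=optics.get_image("scene");p=p[:,:,::-1];cv2.imwrite("pics/s6.png",p)
cv2.imwrite("pics/k6.png",cv2.resize(p[170:330,180:440],(780,480),interpolation=cv2.INTER_CUBIC))
E
```

```text
time_s: 7.65
tcp_pos: [0.4889, -0.2085, 0.2227]
ee_rot: [0.781, 0.624, 0.007, 0.012]
ft_force: [0.7, 0.1, -0.6]
finger_gap: 0.698
+y edge 148.9 slope deg -0.37
-y edge 3.9 slope deg -0.43
+x edge 96.5 slope deg -0.08
-x edge -5.6 slope deg 0.28
[0.6291 0.1925 0.    ] [ 13.7  40.3 -23. ] [-0.03798621 -0.21832994]
-12.718380207687943
```

View pics/k6.png

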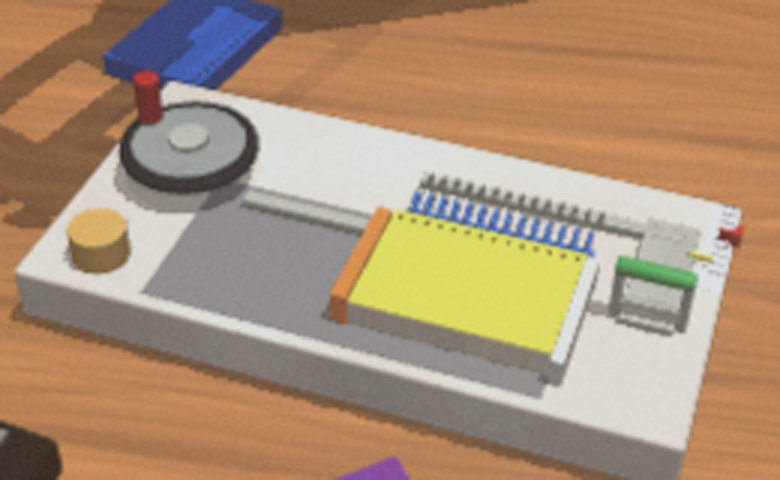

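The pages sit flush between the orange guide and the fence (crop (575,310)), with the crank at (147,97) and the tin untouched at (98,240). Next is the move over the green bar.

```bash
python3 -m jog '[[1.5,4.6,0,0,0,0,0.6],[1.5,4.6,0,0,0,0,0.6],[1.5,4.6,0,0,0,0,0.6],[1.5,4.6,0,0,0,0,0.6],[1.5,4.6,0,0,0,0,0.6],[1.5,4.6,0,0,0,0,0.6],[1.5,4.6,0,0,0,0,0.6],[1.2,3.0,0,0,0,0,0.6]]' 60
python3 -m jog '[[0,0,0,0,0,0,0.6]]'
python3 - <<'E'
from h import *
from scipy.spatial.transform import Rotation as R
B=m2w((.02,.203),.095);o=get_obs();print(np.round((B-o['tcp_pos'])*100,2))
a=np.radians((90-10.9)/2);print(np.round((R.from_quat([np.cos(a),np.sin(a),0,0])*R.from_quat(o['ee_rot']).inv()).as_rotvec(),3))
E
```

```text
time_s: 8.55
tcp_pos: [0.6103, 0.1451, 0.231]
ee_rot: [0.785, 0.619, 0.01, 0.024]
ft_force: [-0.0, -0.1, 0.2]
finger_gap: 0.601
time_s: 8.65
tcp_pos: [0.6115, 0.1492, 0.2306]
ee_rot: [0.783, 0.621, 0.011, 0.024]
ft_force: [-0.2, -0.3, -0.6]
finger_gap: 0.599
[  1.76   4.33 -13.56]
[0.024 0.048 0.04 ]
```

```bash
python3 -m jog '[[0.9,2.2,-2,0.01,0.02,0.02,0.6],[0.9,2.1,-3,0.01,0.02,0.02,0.6],[0,0,-2,0,0,0,0.6],[0,0,0,0,0,0,0.6]]' 
python3 - <<'E'
from h import *
from scipy.spatial.transform import Rotation as R
B=m2w((.02,.203),.095);o=get_obs();print(np.round((B-o['tcp_pos'])*100,2))
a=np.radians((90-10.9)/2);print(np.round((R.from_quat([np.cos(a),np.sin(a),0,0])*R.from_quat(o['ee_rot']).inv()).as_rotvec(),3))
ims=[]
for n in("scene","top"):
    p,d=optics.get_image(n);p=p[:,:,::-1];cv2.imwrite(f"pics/{n}7.png",p)
    c=(400,250) if n=="scene" else (258,235)
    ims.append(cv2.resize(p[c[1]-50:c[1]+50,c[0]-50:c[0]+50],(400,400),interpolation=cv2.INTER_CUBIC))
cv2.imwrite("pics/k7.png",np.hstack(ims))
E
```

```text
time_s: 9.05
tcp_pos: [0.6289, 0.192, 0.159]
ee_rot: [0.77, 0.638, 0.001, 0.005]
ft_force: [-1.0, -0.4, 0.2]
finger_gap: 0.6
[ 0.01  0.04 -6.4 ]
[ 0.006  0.008 -0.004]
```

View pics/k7.png

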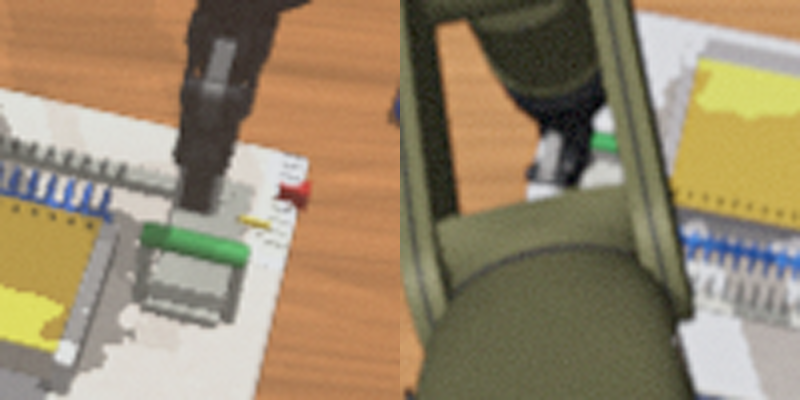

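The gripper stands over the middle of the bar (scene crop (195,242)). The pointer (255,222) and clip (290,193) stay visible in the scene view. I'll descend and grip.

```bash
python3 -m jog '[[0,0,-3,0,0,0,0.6],[0,0,-2,0.006,0.008,0,0.6],[0,0,-1.4,0,0,0,0.6],[0,0,0,0,0,0,0.6]]'; python3 -c "
from h import *
o=get_obs();print(np.round((m2w((.02,.203),.095)-o['tcp_pos'])*100,2))"
```

```text
time_s: 9.55
tcp_pos: [0.6345, 0.1897, 0.1041]
ee_rot: [0.771, 0.637, 0.008, 0.004]
ft_force: [0.1, 1.0, -0.6]
finger_gap: 0.604
[-0.54  0.28 -0.91]
```

```bash
python3 -m jog '[[-0.5,0.3,-0.9,0,0,0,0.6],[0,0,0,0,0,0,0.6]]'; python3 - <<'E'
from h import *
o=get_obs();print(np.round((m2w((.02,.203),.095)-o['tcp_pos'])*100,2))
p,d=optics.get_image("scene");p=p[:,:,::-1];cv2.imwrite(f"pics/s8.png",p)
cv2.imwrite("pics/k8.png",cv2.resize(p[200:300,350:450],(600,600),interpolation=cv2.INTER_CUBIC))
E
```

```text
time_s: 9.75
tcp_pos: [0.6303, 0.1924, 0.0969]
ee_rot: [0.771, 0.636, 0.009, 0.005]
ft_force: [-0.1, 0.5, -0.2]
finger_gap: 0.601
[-0.12  0.01 -0.19]
```

View pics/k8.png

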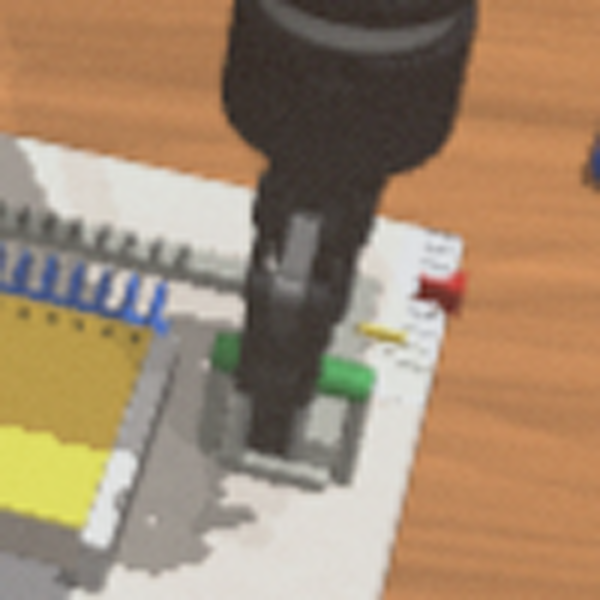

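```bash
python3 -m jog '[[-0.1,0,-0.2,0,0,0,0],[0,0,0,0,0,0,0],[0,0,0,0,0,0,0],[0,0,0,0,0,0,0],[0,0,0,0,0,0,0],[0,0,0,0,0,0,0]]' 80
cat > pt.py <<'E'
import sys
from h import *
tag=sys.argv[1]
p,d=optics.get_image("scene");p=np.ascontiguousarray(p[:,:,::-1]);cv2.imwrite(f"pics/s{tag}.png",p)
cv2.imwrite(f"pics/k{tag}.png",cv2.resize(p[220:280,380:440],(600,600),interpolation=cv2.INTER_CUBIC))
o=get_obs();print('tcp m',np.round(w2m(o['tcp_pos'])*1000,1),'z',round(o['tcp_pos'][2],4),'F',np.round(o['ft_force'],1),'gap',o['finger_gap'],'t',o['time_s'])
for k,box in(('yellow',(395,225,432,285)),('red',(400,225,432,270))):
    for b in blobs(p,k,box,3): print(k,b[0],b[1],b[2],'m',np.round(w2m(onz("scene",b[2],.06))*1000,1))
E
python3 pt.py 9
```

```text
time_s: 10.4
tcp_pos: [0.6302, 0.1934, 0.0981]
ee_rot: [0.771, 0.636, 0.011, 0.006]
ft_force: [-0.7, -0.9, 0.5]
finger_gap: 0.138
tcp m [ 20.9 204.1] z 0.0981 F [-0.8 -0.8 -0.4] gap 0.1346977782866455 t 10.45
yellow 4 (np.int32(410), np.int32(254), np.int32(4), np.int32(2)) [411.5  254.75] m [-54.3 226.5]
red 16 (np.int32(420), np.int32(246), np.int32(8), np.int32(6)) [424.06 247.69] m [-88.2 249.8]
```

View pics/k9.png

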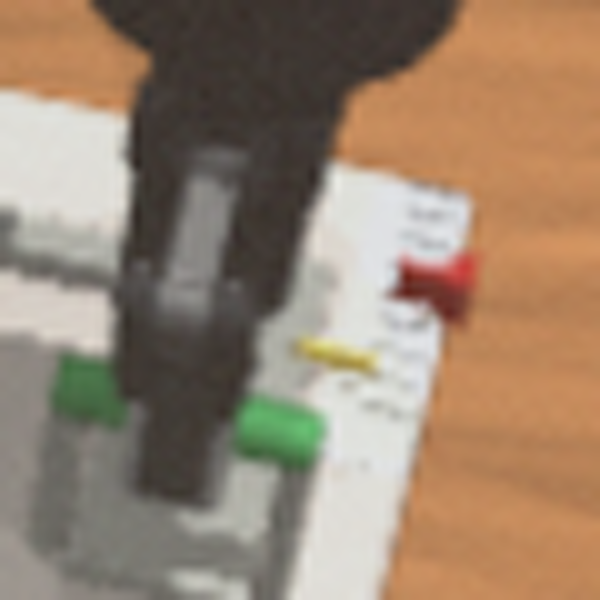

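The bar is held. The pointer is at crop (340,355) and the clip tip at (400,283). The two views give a pull of about 34 mm along machine -x.

```bash
python3 -m jog '[[-0.8,0.15,0,0,0,0,0],[-0.8,0.15,0,0,0,0,0],[-0.8,0.15,0,0,0,0,0],[-0.6,0.1,0,0,0,0,0],[0,0,0,0,0,0,0]]' 80
python3 pt.py 10
```

```text
time_s: 10.95
tcp_pos: [0.611, 0.1971, 0.0981]
ee_rot: [0.771, 0.636, 0.019, 0.014]
ft_force: [6.0, -1.5, -5.8]
finger_gap: 0.135
tcp m [  2.  204.1] z 0.0981 F [ 5.3 -1.1 -5.5] gap 0.13526492479231553 t 11.0
red 8 (np.int32(424), np.int32(246), np.int32(4), np.int32(3)) [425.38 247.12] m [-91.2 252.4]
```

View pics/k10.png

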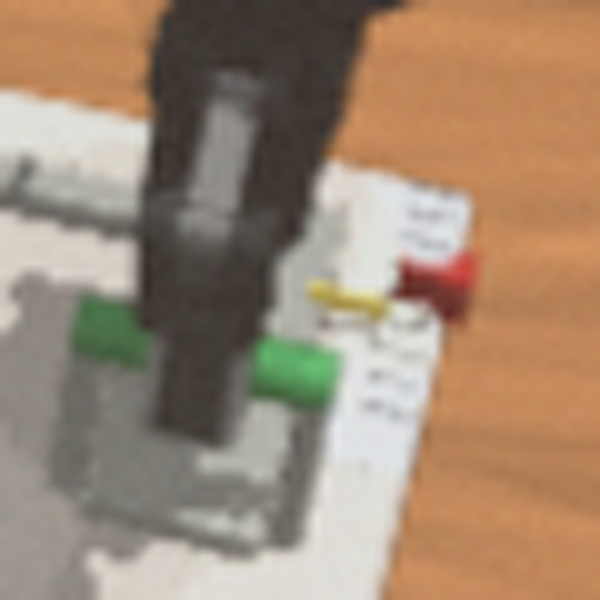

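The pointer has moved to crop (350,300), about 19 mm travelled. It still has to come up level with the clip tip (402,283). I'll measure both more carefully, including depth.

```bash
python3 - <<'E'
from h import *
def wm(n,u,v,d):
    c=CAL[n];X=np.array([(u-c['cx'])/c['fx'],(v-c['cy'])/c['fy'],1])*d
    X=c['R'].T@(X-c['t']);return np.round(np.r_[w2m(X),X[2]]*1000,1)
for n,f,box in(("scene","scene0",(405,225,432,262)),("top","top0",(225,235,255,270))):
    im=cv2.imread(f"pics/{f}.png");d=np.load(f"pics/{f}d.npy")
    h=cv2.cvtColor(im,cv2.COLOR_BGR2HSV).astype(int)
    x0,y0,x1,y1=box
    for nm,cond in(('red',((h[...,0]<8)|(h[...,0]>170))&(h[...,1]>100)),('yel',(h[...,0]>20)&(h[...,0]<38)&(h[...,1]>60))):
        m=np.zeros(cond.shape,bool);m[y0:y1,x0:x1]=cond[y0:y1,x0:x1]
        ys,xs=np.nonzero(m)
        print(n,nm)
        for y in np.unique(ys): print('  row',y,'cols',xs[ys==y])
        for y,x in list(zip(ys,xs))[::4]: print('    ',x,y,wm(n,x,y,d[y,x]))
for n in("scene","top"):
  for z in(.055,.06,.065):
    print(n,z,[np.round(proj(n,m2w((mx,my),z)),1) for mx,my in((-.05,.237),(-.05,.25),(-.08,.237),(-.09,.237),(-.08,.25))])
E
```

```text
scene red
  row 245 cols [426]
  row 246 cols [420 425 426 427]
  row 247 cols [420 421 422 423 424 425 426 427]
  row 248 cols [420 421 422 423 424 425 426 427]
  row 249 cols [420 421 422 423 424 425 426]
  row 250 cols [423 424 425]
  row 251 cols [424 425]
     426 245 [-89.8 252.7  67.7]
     427 246 [-85.6 255.3  69. ]
     423 247 [-81.4 247.2  66.9]
     427 247 [-80.2 255.8  70.6]
     423 248 [-83.6 247.7  62.2]
     427 248 [-77.  256.3  70.4]
     423 249 [-82.4 248.2  60.4]
     423 250 [-81.9 248.7  57.9]
     425 251 [-75.4 253.5  61.7]
scene yel
  row 254 cols [409 410 411 412 413]
  row 255 cols [410 411 412 413 414 415 416]
  row 256 cols [412 413 414 415 416]
     409 254 [-50.8 220.9  63.6]
     413 254 [-48.3 229.6  68.4]
     413 255 [-50.1 230.   63.9]
     412 256 [-55.3 228.2  55.8]
     416 256 [-48.6 236.9  64.4]
top red
  row 254 cols [232 233]
  row 255 cols [232 233 234]
  row 256 cols [232 233 234 235]
  row 257 cols [232 233]
     232 254 [-80.3 253.9  70.5]
     234 255 [-80.3 250.   59.7]
     235 256 [-84.3 244.2  71.9]
top yel
  row 245 cols [243 244]
     243 245 [-47.5 232.2  58.8]
scene 0.055 [array([415.5, 258.7]), array([421.3, 260. ]), array([417.6, 250.3]), array([418.2, 247.6]), array([423.2, 251.6])]
scene 0.06 [array([415.8, 257. ]), array([421.6, 258.4]), array([417.9, 248.7]), array([418.6, 245.9]), array([423.6, 249.9])]
scene 0.065 [array([416.2, 255.4]), array([422. , 256.7]), array([418.3, 247. ]), array([419. , 244.3]), array([424. , 248.3])]
top 0.055 [array([241.3, 245.8]), array([236.8, 244.9]), array([238.8, 256.1]), array([238. , 259.6]), array([234.3, 255.2])]
top 0.06 [array([241.1, 245.4]), array([236.5, 244.5]), array([238.6, 255.8]), array([237.7, 259.3]), array([234. , 254.9])]
top 0.065 [array([240.8, 245.1]), array([236.2, 244.1]), array([238.3, 255.5]), array([237.5, 259. ]), array([233.7, 254.6])]
```

```bash
python3 -m jog '[[-0.7,0.1,0,0,0,0,0],[-0.7,0.1,0,0,0,0,0],[0,0,0,0,0,0,0]]'
python3 pt.py 11; python3 - <<'E'
from h import *
from scipy.spatial.transform import Rotation as R
o=get_obs();a=np.radians((90-10.9)/2);print(np.round((R.from_quat([np.cos(a),np.sin(a),0,0])*R.from_quat(o['ee_rot']).inv()).as_rotvec(),3))
p,d=optics.get_image("top");p=p[:,:,::-1];cv2.imwrite("pics/t11.png",p)
s=cv2.imread("pics/k11.png")
cv2.imwrite("pics/k11b.png",np.hstack([cv2.resize(s,(400,400)),cv2.resize(p[215:275,215:275],(400,400),interpolation=cv2.INTER_CUBIC)]))
E
```

```text
time_s: 11.3
tcp_pos: [0.6049, 0.1983, 0.0981]
ee_rot: [0.771, 0.636, 0.025, 0.019]
ft_force: [6.5, -3.0, -6.0]
finger_gap: 0.131
tcp m [ -4.1 204.2] z 0.0981 F [ 5.7 -1.8 -5.6] gap 0.13498286254313913 t 11.35
red 3 (np.int32(420), np.int32(247), np.int32(3), np.int32(1)) [421. 247.] m [-88.2 242.8]
red 9 (np.int32(424), np.int32(246), np.int32(4), np.int32(4)) [425.56 247.56] m [-89.8 253. ]
[-0.002  0.064  0.001]
```

View pics/k11b.png

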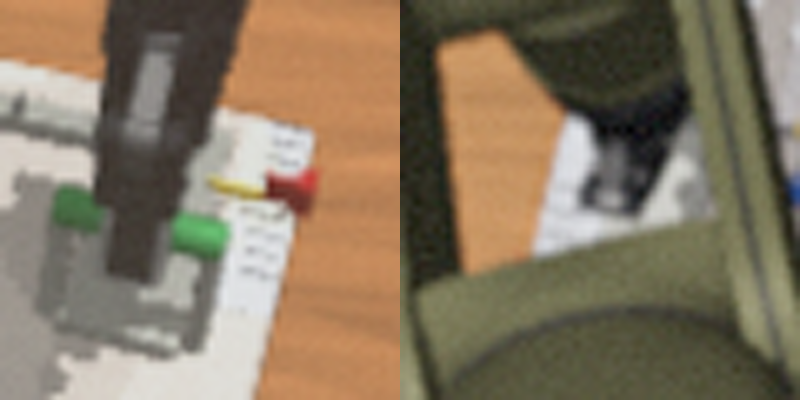

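The top view is hidden by the arm. In the scene view the pointer (crop (265,192)) is close to the clip tip. Both views of the earlier unobstructed pictures can be averaged for a subpixel clip-to-pointer distance.

```bash
python3 - <<'E'
from h import *
T=np.mean([cv2.imread(f"pics/{f}.png").astype(float) for f in("top0","t3","t4","t5","t6")],0)
S=np.mean([cv2.imread(f"pics/{f}.png").astype(float) for f in("scene0","scene1","s3","s6")],0)
a=cv2.resize(T[232:267,222:257].astype(np.uint8),(400,400),interpolation=cv2.INTER_CUBIC)
b=cv2.resize(S[230:265,400:435].astype(np.uint8),(400,400),interpolation=cv2.INTER_CUBIC)
cv2.imwrite("pics/avg.png",np.hstack([b,a]))
for n,I,rb,yb in(("scene",S,(417,242,430,254),(407,251,420,260)),("top",T,(228,251,239,260),(239,242,248,249))):
    R_=np.clip(I[...,2]-np.maximum(I[...,1],I[...,0])-50,0,None) # red; wood excluded by threshold
    Y=np.clip(np.minimum(I[...,1],I[...,2])-I[...,0]-25,0,None)
    for nm,W,(x0,y0,x1,y1) in(('red',R_,rb),('yel',Y,yb)):
        print(n,nm)
        for x in range(x0,x1):
            w=W[y0:y1,x]
            if w.sum()>30: 
                y=(w*np.arange(y0,y1)).sum()/w.sum()
                print('  col',x,'row %.2f'%y,'w',w.astype(int),[float(np.round(w2m(onz(n,(x,y),z))[0]*1000,1)) for z in(.058,.061,.064)],'my %.0f'%(w2m(onz(n,(x,y),.062))[1]*1000))
E
```

```text
scene red
  col 420 row 246.64 w [ 0  0  0  0 15 14  1  1  0  0  0  0] [-91.0, -87.4, -83.9] my 240
  col 421 row 246.80 w [ 0  0  0  0 13 25  1  1  0  0  0  0] [-91.3, -87.7, -84.1] my 243
  col 422 row 247.07 w [ 0  0  0  0  6 31  3  2  0  0  0  0] [-91.1, -87.5, -83.9] my 245
  col 423 row 247.23 w [ 0  0  0  0  2 33 10  1  0  0  0  0] [-91.3, -87.7, -84.2] my 247
  col 424 row 247.34 w [ 0  0  0  0 11 49 23  4  2  1  0  0] [-91.7, -88.2, -84.6] my 250
  col 425 row 247.54 w [ 0  0  0  0 46 68 40  7  2  3  7  5] [-91.8, -88.3, -84.7] my 252
  col 426 row 247.00 w [ 0  0  0 31 72 70 43  9  1  3  6  4] [-94.5, -90.9, -87.3] my 254
  col 427 row 246.79 w [ 0  5  6 33 49 44 31 10  1  2  5  3] [-96.0, -92.4, -88.8] my 256
  col 428 row 246.05 w [ 7  7  8 17 10  5  4  2  0  1  4  5] [-99.4, -95.8, -92.2] my 258
  col 429 row 246.50 w [6 8 7 7 7 5 3 3 0 1 5 6] [-98.6, -95.0, -91.4] my 260
scene yel
  col 410 row 254.19 w [ 0  0  7 48 22  0  0  0  0] [-57.3, -53.9, -50.4] my 223
  col 411 row 254.49 w [ 0  0  0 54 52  0  0  0  0] [-57.1, -53.6, -50.2] my 225
  col 412 row 254.69 w [ 0  0  0 42 60  8  0  0  0] [-57.2, -53.7, -50.3] my 228
  col 413 row 255.04 w [ 0  0  0 27 55 32  0  0  0] [-56.8, -53.3, -49.9] my 230
  col 414 row 255.36 w [ 0  0  0  6 43 36  0  0  0] [-56.5, -53.1, -49.6] my 232
  col 415 row 255.55 w [ 0  0  0  0 41 50  0  0  0] [-56.6, -53.2, -49.7] my 234
  col 416 row 255.62 w [ 0  0  0  0 31 51  0  0  0] [-57.1, -53.7, -50.3] my 237
  col 417 row 255.52 w [ 0  0  0  0 16 18  0  0  0] [-58.2, -54.8, -51.4] my 239
top red
  col 231 row 255.93 w [ 0  1  3 12 20 28 27 10  2] [-84.2, -84.6, -85.1] my 257
  col 232 row 255.30 w [ 0  5 28 53 63 66 54 12  0] [-81.9, -82.4, -82.8] my 255
  col 233 row 255.00 w [ 1  6 27 63 79 75 33  0  0] [-80.5, -81.0, -81.5] my 252
  col 234 row 255.57 w [ 0  0  0  1 34 51  0  0  0] [-81.6, -82.0, -82.5] my 249
top yel
```

View pics/avg.png

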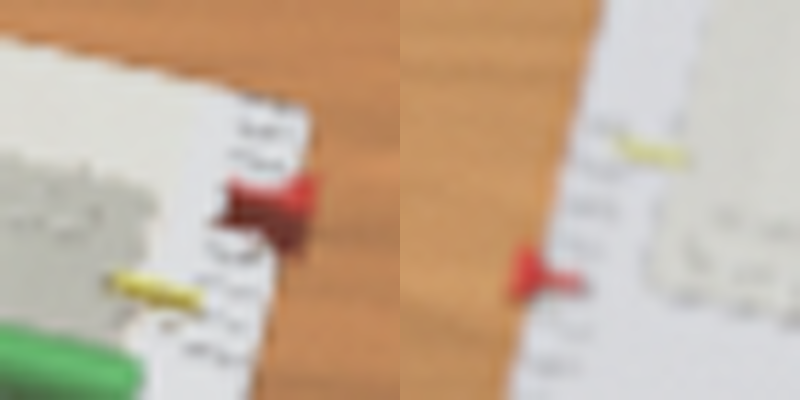

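```bash
python3 - <<'E'
from h import *
T=np.mean([cv2.imread(f"pics/{f}.png").astype(float) for f in("top0","t3","t4","t5","t6")],0)
S=np.mean([cv2.imread(f"pics/{f}.png").astype(float) for f in("scene0","scene1","s3","s6")],0)
Y=T[...,1:].min(2)-T[...,0]; print(Y[242:249,238:249].astype(int))
Rr=T[...,2]-T[...,:2].max(2); print(Rr[252:260,229:240].astype(int))
for x in range(240,248):
    w=np.clip(Y[242:249,x]-6,0,None); 
    if w.sum()>8: y=(w*np.arange(242,249)).sum()/w.sum(); print(x,'%.2f'%y,[float(np.round(w2m(onz("top",(x,y),z))[0]*1000,1)) for z in(.058,.061,.064,.067)])
for x in range(232,238):
    w=np.clip(Rr[252:260,x]-15,0,None)
    if w.sum()>8: y=(w*np.arange(252,260)).sum()/w.sum(); print('clip',x,'%.2f'%y,[float(np.round(w2m(onz("top",(x,y),z))[0]*1000,1)) for z in(.058,.061,.064,.067)])
Rs=S[...,2]-S[...,:2].max(2);print(Rs[243:253,417:430].astype(int));print(S[243:253,417:430,2].astype(int))
E
```

```text
[[-3 -6 -4 -4 -4 -6 -5 -5 -2  3  5]
 [-3 -4  4  8  4  0 -3 -3  0  4  4]
 [-6 -3 12 30 34 23 17 14 12  6  5]
 [-6 -4  6 23 44 50 48 45 35 14  5]
 [-5 -5 -3  0  7 12 17 28 28 12  6]
 [-6 -5 -5 -6 -5 -5 -4  2  7  6  5]
 [-5 -4 -5 -4 -5 -6 -5  0  4  4  5]]
[[ 48  48  51  55  56  39   7  -6  -5  -5  -5]
 [ 50  48  53  78  77  41   0  -8  -5  -5  -5]
 [ 50  48  62 103 113  51   2  -4  -3  -4  -5]
 [ 49  50  70 113 129  84  35  20  14  -1  -5]
 [ 48  52  78 116 125 101  79  71  48   6  -5]
 [ 48  53  77 104  83  40  33  40  30   6  -4]
 [ 49  51  60  62  28   3   3   2   0  -3  -4]
 [ 52  51  52  45  14  -1  -1  -4  -4  -4  -5]]
241 244.35 [-46.7, -47.2, -47.7, -48.3]
242 244.60 [-46.8, -47.3, -47.9, -48.4]
243 244.84 [-46.9, -47.5, -48.0, -48.5]
244 245.01 [-46.8, -47.4, -47.9, -48.4]
245 245.20 [-46.8, -47.4, -47.9, -48.4]
246 245.32 [-46.6, -47.1, -47.7, -48.2]
247 245.40 [-46.3, -46.8, -47.3, -47.9]
clip 232 255.37 [-82.1, -82.6, -83.0, -83.5]
clip 233 254.88 [-80.2, -80.7, -81.1, -81.6]
clip 234 254.91 [-79.7, -80.2, -80.7, -81.1]
clip 235 255.98 [-82.1, -82.6, -83.0, -83.5]
clip 236 2
[... 481 characters left out ...]
4  19  24  50  52  52  51  51  49  50]
 [ -4  -4  -4  -3   3  13  19  51  53  53  52  51  51]
 [ -3  -5  -3  -2   0   3   6  41  57  56  55  54  55]]
[[221 220 216 196 196 206 221 221 217 197 191 196 195]
 [220 220 218 213 204 185 189 189 214 188 194 194 195]
 [220 220 219 215 215 212 210 206 208 191 193 193 196]
 [220 216 188 170 193 206 208 207 201 194 193 191 193]
 [220 219 191 125 137 147 160 176 196 193 191 189 190]
 [220 213 163 110 110 112 119 134 154 161 179 186 186]
 [215 181 138 110 110 109 110 113 117 132 169 182 181]
 [218 210 204 192 174 164 119 109 110 125 161 171 174]
 [215 195 205 218 208 178 151 110 113 141 178 181 179]
 [218 203 183 189 166 172 196 148 154 159 191 189 189]]
```

Averaged pictures: the clip is 34.5 mm (±1) on the -x side of the pointer's rest position. The TCP was at machine x 20.9 when gripping, so the target is about -13.6. It stands at -4.1.

```bash
python3 -m jog '[[-0.7,0.1,0,0,0.03,0,0],[-0.7,0.1,0,0,0.03,0,0]]'
python3 pt.py 12;python3 pt.py 13
```

```text
time_s: 11.6
tcp_pos: [0.5973, 0.1998, 0.0981]
ee_rot: [0.771, 0.637, 0.006, 0.004]
ft_force: [7.0, -1.1, -9.0]
finger_gap: 0.134
tcp m [-12.6 204.2] z 0.0981 F [ 7.5 -3.  -5.9] gap 0.13089600268828464 t 11.65
red 3 (np.int32(420), np.int32(247), np.int32(3), np.int32(1)) [421. 247.] m [-88.2 242.8]
red 8 (np.int32(424), np.int32(246), np.int32(4), np.int32(3)) [425.75 247.12] m [-91.5 253.2]
tcp m [-12.3 204.1] z 0.0981 F [ 6.7 -1.8 -6.6] gap 0.1322849485923453 t 11.7
red 3 (np.int32(420), np.int32(247), np.int32(3), np.int32(1)) [421. 247.] m [-88.2 242.8]
red 9 (np.int32(424), np.int32(246), np.int32(4), np.int32(3)) [425.56 247.11] m [-91.4 252.8]
```

```bash
python3 -m jog '[[-0.45,0.1,0,0,0,0,0]]'
python3 pt.py 14;python3 pt.py 15; python3 pt.py 16
```

```text
time_s: 11.8
tcp_pos: [0.5967, 0.1999, 0.0981]
ee_rot: [0.771, 0.636, 0.008, 0.006]
ft_force: [6.8, -3.9, -6.0]
finger_gap: 0.131
tcp m [-13.7 204.2] z 0.0981 F [ 6.  -3.  -6.5] gap 0.13155886153738033 t 11.85
red 3 (np.int32(420), np.int32(247), np.int32(3), np.int32(1)) [421. 247.] m [-88.2 242.8]
red 8 (np.int32(424), np.int32(246), np.int32(4), np.int32(3)) [425.75 247.12] m [-91.5 253.2]
tcp m [-13.8 204.2] z 0.0981 F [ 7.5 -2.6 -6.3] gap 0.1299419773770175 t 11.9
red 3 (np.int32(420), np.int32(247), np.int32(3), np.int32(1)) [421. 247.] m [-88.2 242.8]
red 9 (np.int32(424), np.int32(246), np.int32(4), np.int32(3)) [425.56 247.11] m [-91.4 252.8]
tcp m [-13.7 204.2] z 0.0982 F [ 6.3 -3.1 -5.9] gap 0.13434895520119905 t 11.95
red 8 (np.int32(424), np.int32(246), np.int32(4), np.int32(3)) [425.75 247.12] m [-91.5 253.2]
```

View pics/k16.png

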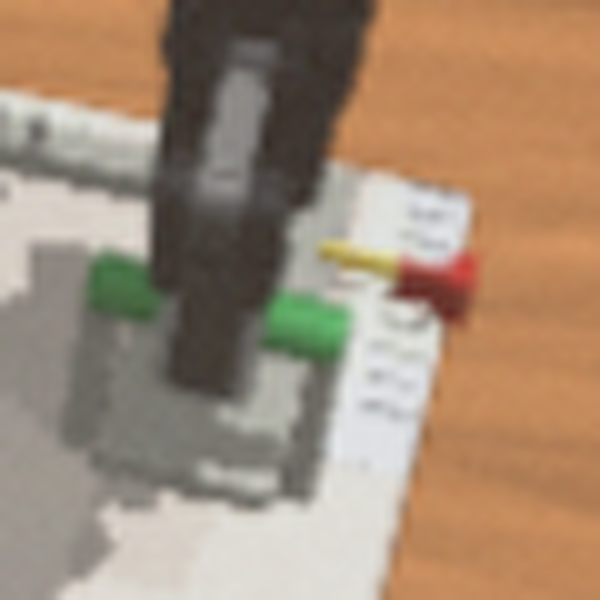

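The pointer (tip at crop (395,265)) now runs into the clip tip's bright top face (410,270), and the reading holds steady at -13.7, a 34.6 mm pull. Last I'll check the whole scene.

View pics/s16.png

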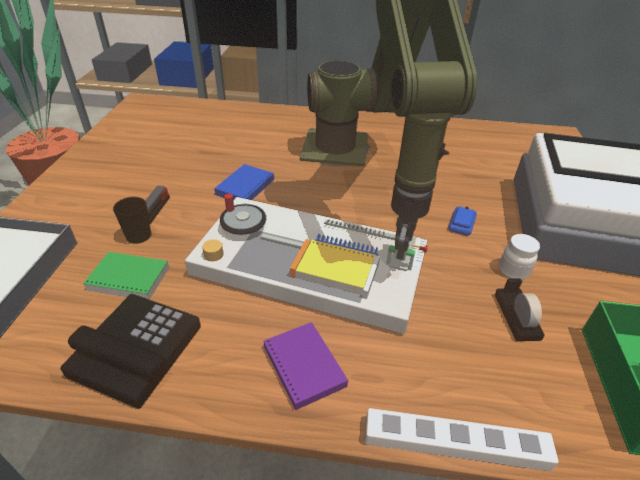

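Pages are flush at (335,265), the guide is against them at (303,260), the gripper holds the bar at (401,255), and the bystanders are unmoved. Handing in.

```bash
python3 -c "
from cell import bot;from h import *
bot.finish_job();o=get_obs();print(o['time_s'],w2m(o['tcp_pos']),o['ft_force'],o['finger_gap'])"
```

```text
the job is handed in; nothing more can be done
the job is handed in; nothing more can be done
```

I wound the crank about 1.28 turns clockwise until the page block was tight against the fence. I then pulled the green handle about 34.6 mm and handed the job in with the gripper still holding it at the mark, about 12 s into the 54 s allowed.

- **Pages:** the force at the knob jumped to about 10 N and the crank stopped turning. In the pictures the gap at the fence had closed, and the page edges measured within about 0.4° of square.
- **Handle:** the position held steady over the last three readings, and the pointer lined up with the red clip tip in the scene picture.
- **Bystanders:** the last picture showed nothing else on the desk or machine moved.

**Doubts about the mark:** the arm hid the pointer from the top camera at the end, so that final check rests on one camera plus the arm's travel. The measured pull needed was 34.5 mm by averaged pictures. Rough depth readings gave about 32 mm, but I gave them less weight because they were noisy. I put the remaining uncertainty at about 1 mm. The status query after hand-in was refused, so there is no reading from after that point.

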